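Pin the counterweight on the loading arm

ROBOT

A 6-joint arm with a two-finger parallel gripper is mounted at the origin on a cart in front of the work surface, level with it; the furniture and walls round the work are solid. World frame = base frame: x ahead of the robot, y to its left, z up, the work surface at z = 0. Lengths are in m, angles in rad, forces in N, time in s.
With the tool pointing down it reaches from about 0.3 to 0.875 m from the base axis. Payload 6.4 kg.
Tool frame: the origin (TCP) lies at the very end of the fingers, on their centre line; the grasp point (between the pads) lies ctrl.grip_point_offset behind it (ctrl.grip_point_offset is the distance from the TCP to the grasp point, in m); z points along the fingers, x is the direction in which the jaws open and shut, and the axes are right-handed (so a half turn about z gives the same grasp; the last joint's range is limited). The gripper opens to 85 mm and grips with 20 to 120 N. Pads are 22 mm wide; open, the fingers measure 114 mm over their backs; the gripper's body (76 mm by 85 mm) begins 54 mm behind the grasp point. The pads swing forward as they close: fully open they stand 13 mm farther back than shut.
Start: joints at [-1.512, 0.181, 1.607, -0, 1.354, -0.206], TCP at [0.151, -0.555, 0.231] pointing down, gripper open.
Joint ranges: [-2.99, 2.99], [-0.89, 2.07], [0.3, 2.58], [-1.14, 4.28], [0, 2.63], [-3.12, 3.12]. Speed limits (rad/s): [2.57, 2.57, 3.01, 3.14, 3.14, 3.14].

INTERFACE

Orientations are given as a unit quaternion [w, x, y, z].
In Python, from bench import get_obs, viewer, workorder, ctrl gives the robot as it stands. The module is installed in compiled form; this text tells all that it offers.
- The arm moves only by the tool move_arm, never from a script. Its argument "increments" is a list of rows, each an object of numbers: "tx", "ty", "tz": the shift along the tool's x, y, z in m; "turn": the turn about the tool's z in degrees. A call has 1 to 20 rows; each row is the pose to reach, as a shift and turn from the pose commanded when the call began, along the tool's axes at that moment; what a row does not reach only later rows make up. A row lasts 1/12 s, in which the tool goes at most 41.7 mm and 7.16 degrees, less where a joint would pass 70% of its speed; a pose out of reach is approached as far as the arm can. A call with a gripper value outside its range is refused whole. "gripper" is the opening, from 0 (shut) to 1 (fully open), set as the call begins (left out, the last holds). The fingers move at their own pace and stop on an object; the grip force is fixed at half the most. Time passes only in rows, so rows that repeat a pose let the fingers close. It gives the time, the measured TCP pose, the force and the opening at its end, in the units of the state.
- get_obs(): the state, without advancing time (a new reading comes with each control period).
- viewer.camera(name): name is "side" or "top"; returns (picture, depth): 384x512x3 uint8, red, green, blue; 384x512 float32, m along the optical axis (not along the pixel's ray), 0 where there is no reading.
- viewer.get_calibration(name): a dict with "intrinsics" (3x3 intrinsics, pixels), "origin" and "attitude" of the camera in the world. Camera axes: x right, y up, looking along -z (the intrinsics and any distortion apply to the point x, -y, -z); pixel columns grow to the right and rows downward; lengths in m; the calibration is good to about 2 mm. A picture is of the moment at which its call begins. get_calibration takes no time and is no camera call.
- workorder.hand_in(): hands the job in, once; it reports no verdict.
The state is a dict: "time_s": time; "q": joint angles; "dq": joint speeds; "joint_efforts": joint torques, N m; "eef_pos": TCP position; "eef_rot": TCP orientation; "wrist_force": force on the tool from outside, world axes, zero at the start; "torque": the same for the moment, N m; "opening": opening from 0.0 (shut) to 1.0 (fully open).
Only numpy, scipy, OpenCV 4.12 (cv2) and the standard library are available. Lean on these libraries where they do the work, as an engineer would, in place of code of your own. Each camera call takes 0.05 s, during which the arm holds its last target.

TASK

Slide the counterweight fully home against the shoulder on the loading arm, push the linchpin with the large ring straight down through the cross-hole in the end of the arm until its collar sits flush on top of the arm, and swing its ring down over the end of the arm until it snaps shut. Feel for the hole and never press the pin on the arm with more than 40 N; leave the other linchpin and the things standing around where they are.

Things in the scene. Friction and masses are not known exactly. Their poses are not given: they have to be found in the camera images.
- stand: Bench consolidation press, bolted down: grey base plate 225 x 104 x 14 mm, column, dark clamp head (44 x 58 mm in x, y, top at z = 97 mm, screws to 102 mm), level square steel loading arm through the clamp. Origin: on the table under the column; z up. The arm lies along the stand's x axis at y = 0; its free end points to -x. Arm 20 x 20 mm, from z = 65 to 85 mm, flat top
- drawn_in_setting (a point): A point fixed to the STAND, not to the arm: top of the arm, 76.5 mm in front of the column, y = 0. How far the arm sticks out of its clamp was set by hand and is not measured: the cross-hole's centre lies anywhere from 5 to 33 mm farther out than this point along the stand's -x (81.5 to 109.5 mm from the column). Find it by feel, or look once it is uncovered
- beam_sizes (a point): Same point again, for the arm's sizes, which all shift with the hole: hole vertical, right through the arm, 9.5 mm wide, mouth chamfered 0.8 mm; arm's end 18 mm past the hole's centre; front face of the square shoulder (30 x 30 mm) 45.5 mm behind it, towards the column. The arm does not give when pushed
- counterweight (a joint): Steel drum on the arm (axis at z = 75 mm): 48 mm diameter, 26 mm long, with a hub (34 mm diameter, 10 mm long) towards the arm's end. Value: m from home; 0 = drum on the shoulder, grows towards the arm's end. Starts 14 to 24 mm out, covering the hole; at home the hub ends 9.5 mm short of the hole's centre. Slides with 2.5 N friction, does not turn; pinch the drum from above or push its face
- linchpin_grip (a point): Linchpin with the LARGE ring (50 mm outside), steel, about 0.1 kg: middle of its grip tab, 36 mm above the seat. Tab 12 mm thick (y) x 20 mm wide (x), 13 to 48 mm above the seat. Axes: z up along the pin; ring hinged about y; the open ring lies to -x. In the arm it must stand with its x axis along the stand's x, so that the ring points past the arm's end
- linchpin_seat (a point): Same pin and axes: middle of the underside of its round collar (17 mm diameter, 4 mm thick). Shank below it: 8 mm diameter, 30 mm long, its end chamfered 1 mm. At first it stands in an outer hole of the wooden block, collar on the block's top
- linchpin_ring (a joint): Ring of 4 mm wire hinged 8 mm above the seat, far side 46 mm from the hinge. Value, rad: 0 = open, raised 30 degrees above level; 2.094 = shut, hanging straight down round the arm. Over-centre spring: stays open, takes about 2 N down on the far side, and past 0.61 (a push of some 27 mm) snaps shut by itself. With the pin seated it clears the arm's end; press the far side itself (40 to 46 mm out from the pin), no deeper than needed
- short_pin_grip (a point): Second linchpin, same sizes but a SMALL ring (30 mm outside) that cannot go round the arm: middle of its grip tab. Stands in the block's other outer hole; to be left alone
- pin_block: Wooden block 46 (x) x 150 (y) x 40 (z) mm, fixed, with three upright holes 10 mm wide at y = -50, 0 and 50 mm. Origin: middle of its underside. Which pin stands in which outer hole varies
- mortar: White porcelain mortar with pestle, 79 mm across, 84 mm high, bystander; origin under its middle
- tin_open: Aluminium sample tin, 57 mm across, 38 mm high, bystander; origin under its middle
- tin_left_4: Aluminium sample tin, 57 mm across, 38 mm high, bystander; origin under its middle

How it is judged:
On the way, in this order (a step that is already met when the one before it is completed fails the run):
1. the counterweight is home against the shoulder (value of joint counterweight below 0.002 m), for 0.2 s.
2. the linchpin is pushed through the cross-hole with its collar on the arm (z of linchpin_seat in the frame of stand between 0.083 and 0.0868 m and y of linchpin_seat in the frame of stand between -0.004 and 0.004 m and x of linchpin_seat in the frame of stand between -0.112 and -0.079 m and angle between linchpin_seat's own z axis and vertical below 0.12 rad), for 0.2 s.
3. the ring has snapped shut over the arm's end (all of step 2 and value of joint linchpin_ring above 1.95 rad), for 0.2 s.
At the end, for the whole second after the job is handed in: The counterweight is within 2 mm of the shoulder; the large-ring linchpin stands upright (within 0.12 rad) in the arm's cross-hole with its collar within about 2 mm of the arm's top; its ring is shut (joint above 1.95 rad) and at rest; the other pin still stands in the block (all of step 3 and value of joint counterweight below 0.002 m and velocity of joint linchpin_ring between -0.2 and 0.2 rad/s and distance of short_pin_grip from where it was at the start of the episode below 0.02 m); the robot touches nothing.
It fails at once if the pin is pressed on the stand or its arm with more than 40 N (contact force between linchpin and stand above 40 N).
It fails at once if the other linchpin is taken or knocked (distance of short_pin_grip from where it was at the start of the episode above 0.03 m).
It fails at once if a bystander is pushed away (distance of any of mortar, tin_open, tin_left_4 from where it was at the start of the episode above 0.03 m).
It also fails if it takes over 61 s, if anything falls off the work surface, if the arm or the gripper's body presses on something with over 40 N, if the wrist force passes 120 N, or if a joint passes its speed limit or range.

## Working session

There is one attempt and no reset: what is moved stays moved. The work goes in short steps, Python scripts to look and compute and a tool call to move; the robot and the scene stay as the last step left them, time stands still between calls to the robot, and variables do not carry over. Pictures are saved under pics/ and viewed, and the job is handed in when it is done.

Besides the shell and the picture viewer there is one more tool, called as name(argument=value, ...) on one line, values as JSON. move_arm: Moves the arm, as the interface text tells. Its arguments: {"type":"object","properties":{"increments":{"type":"array"},"gripper":{"type":"number"}},"required":["increments"]}

```bash
mkdir -p pics; cat > h.py <<'E'
import numpy as np, cv2
from bench import get_obs, viewer, workorder, ctrl
def snap(n):
    im,d=viewer.camera(n); np.savez(f'{n}.npz',im=im,d=d); return im,d
def load(n):
    z=np.load(f'{n}.npz'); return z['im'],z['d']
def cal(n):
    c=viewer.get_calibration(n); return np.array(c['intrinsics']),np.array(c['origin']),c['attitude']
def R(a):
    a=np.array(a,float)
    if a.shape==(3,3): return a
    w,x,y,z=a
    from scipy.spatial.transform import Rotation as Ro
    return Ro.from_quat([x,y,z,w]).as_matrix()
def ray(n,u,v):
    K,o,a=cal(n); p=np.linalg.inv(K)@np.array([u,v,1.]); return o,R(a)@np.array([p[0],-p[1],-p[2]])
def plane(n,u,v,z):
    o,r=ray(n,u,v); return o+r*(z-o[2])/r[2]
def cloud(n,d):
    K,o,a=cal(n); v,u=np.mgrid[:d.shape[0],:d.shape[1]]
    P=np.stack([(u-K[0,2])/K[0,0]*d,-(v-K[1,2])/K[1,1]*d,-d],-1)
    return P@R(a).T+o
def proj(n,P):
    K,o,a=cal(n); c=R(a).T@(np.array(P)-o); p=K@np.array([c[0],-c[1],-c[2]]); return p[:2]/p[2]
E
python3 - <<'E'
from h import *
for n in('side','top'):
    im,d=snap(n); cv2.imwrite(f'pics/{n}0.png',cv2.resize(im[:,:,::-1],(800,600),interpolation=cv2.INTER_CUBIC)); print(n,viewer.get_calibration(n))
print(get_obs(),ctrl.grip_point_offset)
E
```

```text
side {'intrinsics': array([[353.8394457 ,   0.        , 249.29459409],
       [  0.        , 353.8394457 , 187.69080716],
       [  0.        ,   0.        ,   1.        ]]), 'origin': array([ 0.46493535, -1.0603659 ,  0.41623764]), 'attitude': array([ 0.82501686,  0.56195008, -0.02639338, -0.05350406])}
top {'intrinsics': array([[364.00690921,   0.        , 252.89412722],
       [  0.        , 364.00690921, 191.68171237],
       [  0.        ,   0.        ,   1.        ]]), 'origin': array([ 0.39584323, -0.26966857,  0.90940119]), 'attitude': array([-0.69663269, -0.06764842,  0.06715581,  0.71106728])}
{'time_s': 0.1, 'q': array([-1.51231718e+00,  1.81477800e-01,  1.60790394e+00,  8.85920055e-06,
        1.35376060e+00, -2.06318266e-01]), 'dq': array([-0.00128835, -0.00090765, -0.00200575, -0.00148298,  0.00066784,
        0.00025129]), 'joint_efforts': array([ 8.81779924e-04, -4.45878804e+01, -3.52236521e+01, -3.45095314e-04,
        4.18155076e-03,  2.14916963e-05]), 'eef_pos': array([ 0.15046609, -0.55446427,  0.23046997]), 'eef_rot': array([-5.89688850e-04,  7.94264170e-01, -6.07572077e-01, -5.02662211e-04]), 'wrist_force': array([-0.31818052, -1.02454508, -0.97572632]), 'torque': array([ 0.01048448, -0.00254149,  0.01424919]), 'opening': 0.9997858521255335} 0.0187
```

View pics/side0.png

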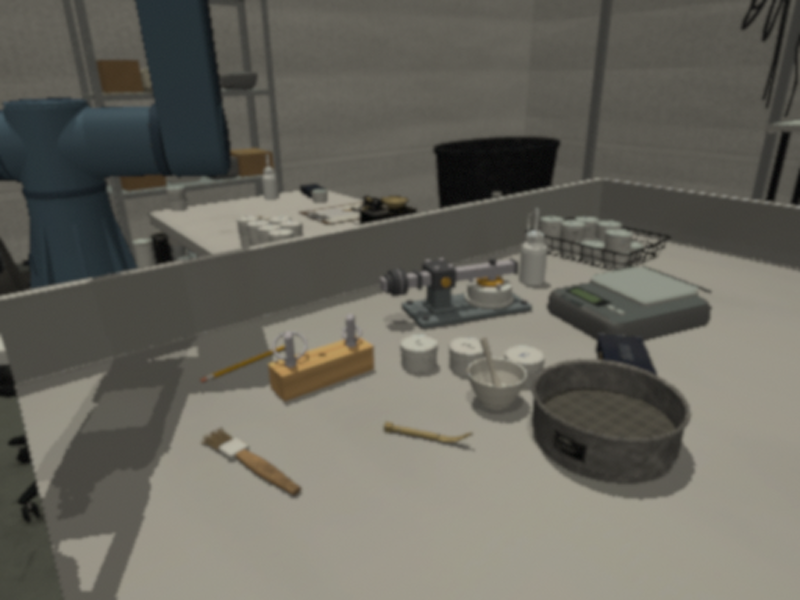

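View pics/top0.png

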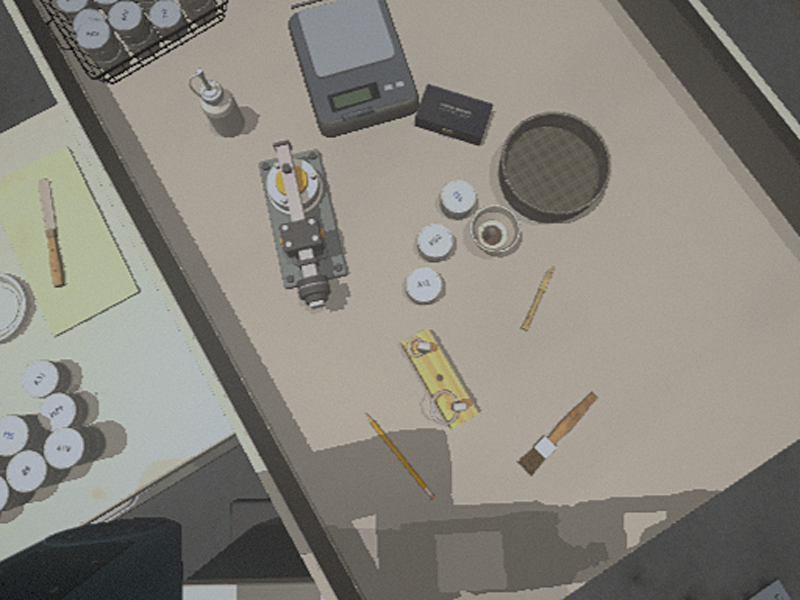

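```bash
python3 - <<'E'
from h import *
im,d=load('top')
a=im[80:200,150:230]; b=im[200:280,245:315]
cv2.imwrite('pics/a.png',cv2.resize(a[:,:,::-1],None,fx=5,fy=5,interpolation=cv2.INTER_CUBIC))
cv2.imwrite('pics/b.png',cv2.resize(b[:,:,::-1],None,fx=7,fy=7,interpolation=cv2.INTER_CUBIC))
ims,_=load('side')
cv2.imwrite('pics/c.png',cv2.resize(ims[150:270,120:345,::-1],None,fx=3.5,fy=3.5,interpolation=cv2.INTER_CUBIC))
P=cloud('top',d)
for u,v in((200,190),(193,150),(280,240),(400,300)): print(u,v,P[v,u])
print(cal('top')[1],R(cal('top')[2]))
E
```

```text
200 190 [ 0.56011251 -0.14980025  0.09278354]
193 150 [ 0.6536531  -0.13387194  0.09956318]
280 240 [ 0.44784697 -0.33516022  0.00573627]
400 300 [ 2.99104609e-01 -6.19128566e-01 -3.84879912e-04]
[ 0.39584323 -0.26966857  0.90940119] [[-0.02025317  0.98161946 -0.18977101]
 [-0.9997914  -0.02038598  0.00125239]
 [-0.0026393   0.18975679  0.98182758]]
```

View pics/a.png

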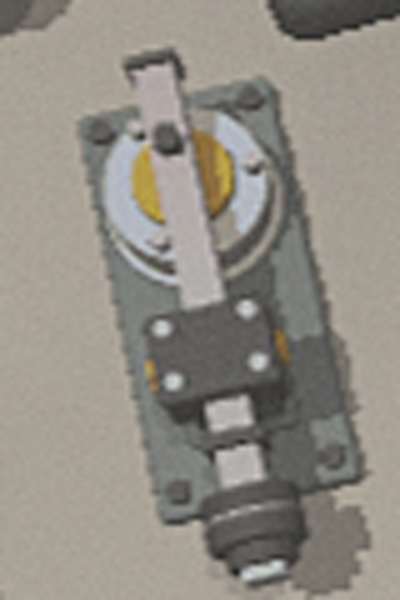

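View pics/b.png

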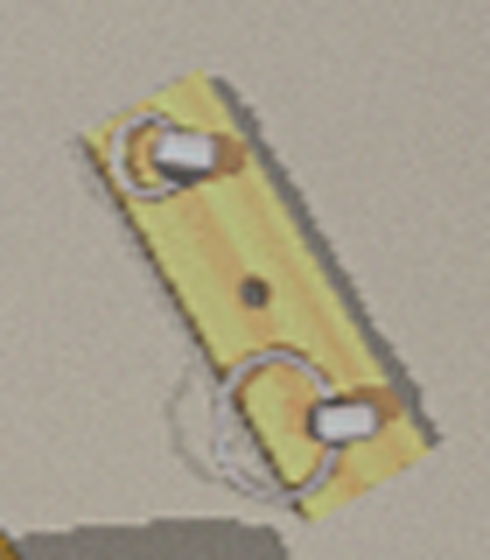

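View pics/c.png

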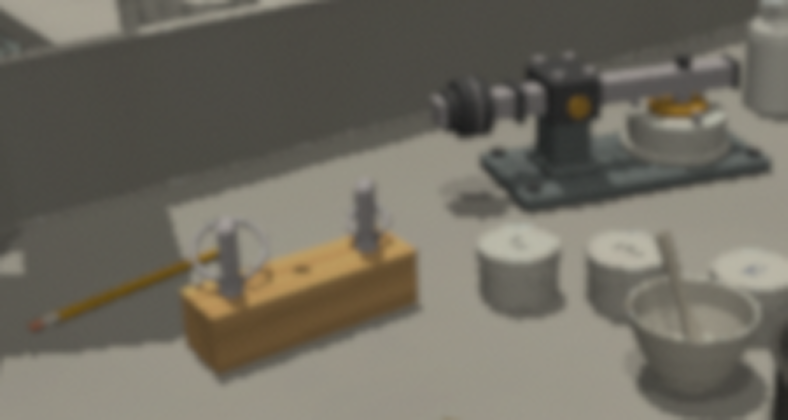

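```bash
cat > m.py <<'E'
from h import *
im,d=load('top'); P=cloud('top',d); ii=im.astype(int)
# block
hsv=cv2.cvtColor(im,cv2.COLOR_RGB2HSV)
m=np.zeros(d.shape,bool); m[205:280,250:312]=True
blk=m&(hsv[...,1]>75)&(hsv[...,2]>110)
def rect(mask,z):
    n,l,s,_=cv2.connectedComponentsWithStats(mask.astype(np.uint8)); k=1+np.argmax(s[1:,4])
    v,u=np.nonzero(l==k); p=np.array([plane('top',a,b,z)[:2] for a,b in zip(u,v)])
    r=cv2.minAreaRect((p*1000).astype(np.float32)); return r,p.mean(0),s[k]
print('block',rect(blk,.04))
print('block hole',plane('top',245+255/7-.43,200+293/7-.43,.04))
for nm,(u,v) in dict(short=(245+187/7,200+155/7),large=(245+343/7,200+420/7)).items():
    u=int(u);v=int(v)
    mm=np.zeros(d.shape,bool); mm[v-5:v+6,u-8:u+9]=True
    t=mm&(hsv[...,1]<40)&(hsv[...,2]>185)
    print(nm,t.sum(),rect(t,.088)); 
    h=P[v-6:v+7,u-9:u+10]; h=h[h[...,2]>.075]; print(' depth',len(h),h.mean(0) if len(h) else '',h.max(0))
# base plate via depth & clamp
A=np.zeros(d.shape,bool); A[80:200,150:230]=True
top=A&(abs(P[...,2]-.097)<.006)
n,l,s,_=cv2.connectedComponentsWithStats(top.astype(np.uint8)); print(s[1:])
c=A&(P[...,2]>.092)&(P[...,2]<.104)
p=P[c]; sel=(abs(p[:,0]-.575)<.045); print('clamp',cv2.minAreaRect((p[sel][:,:2]*1000).astype(np.float32)),p[sel].mean(0))
E
python3 m.py; python3 - <<'E'
from h import *
im,d=load('top');P=cloud('top',d)
z=P[80:200,150:230,2]; np.set_printoptions(linewidth=300)
cv2.imwrite('pics/z.png',cv2.resize(np.clip(z*2000,0,255).astype(np.uint8),None,fx=5,fy=5,interpolation=cv2.INTER_NEAREST))
E
```

```text
block (((442.8001708984375, -334.4309387207031), (149.76451110839844, 47.28300857543945), 28.917951583862305), array([ 0.44579749, -0.33624207]), array([258, 210,  48,  64, 839], dtype=int32))
block hole [ 0.44247044 -0.33492678  0.04      ]
short 14 (((486.2021789550781, -310.30029296875), (13.592235565185547, 4.538732528686523), 88.82305908203125), array([ 0.48524255, -0.30963362]), array([268, 220,   7,   3,  14], dtype=int32))
 depth 49 [ 0.48234672 -0.30842107  0.12136339] [ 0.49352197 -0.26966857  0.90940119]
large 10 (((397.4224548339844, -356.4532470703125), (7.777931213378906, 4.861114025115967), 70.5712890625), array([ 0.3977905 , -0.35622098]), array([291, 259,   5,   3,   9], dtype=int32))
 depth 54 [ 0.39937664 -0.35793031  0.08756161] [ 0.40513427 -0.3481467   0.09138577]
[[178  91   1   1   1]
 [181  90   3   2   4]
 [180 104   6   7  30]
 [178 139  28  23 446]
 [190 165  11   5  19]
 [191 176  18  17 205]
 [205 190   1   1   1]]
clamp ((586.2698364257812, -147.68893432617188), (36.999420166015625, 61.4443473815918), 88.88423156738281) [ 0.5791444  -0.14812969  0.09715257]
```

View pics/z.png

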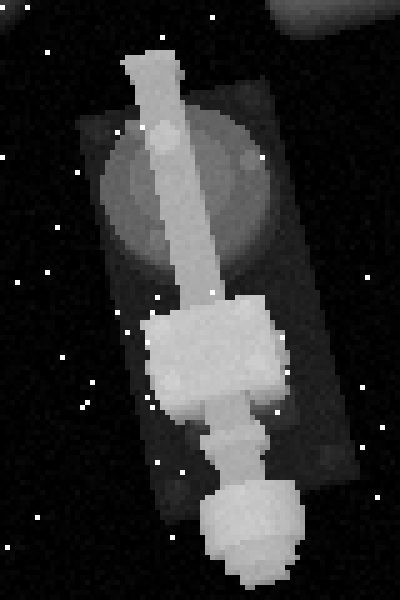

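```bash
cat > m2.py <<'E'
from h import *
im,d=load('top'); P=cloud('top',d)
z=P[...,2]; zm=cv2.medianBlur(z.astype(np.float32),3)
A=np.zeros(d.shape,bool); A[80:200,150:230]=True
def comp(m):
    n,l,s,c=cv2.connectedComponentsWithStats(m.astype(np.uint8),connectivity=4); return [(l==k) for k in range(1,n) if s[k,4]>15]
def rc(m,zz):
    v,u=np.nonzero(m); p=np.array([plane('top',a,b,zz)[:2] for a,b in zip(u,v)])*1000
    return cv2.minAreaRect(p.astype(np.float32)),p.mean(0),m.sum()
for m in comp(A&(zm>.093)&(zm<.106)): print('clamp/drum',rc(m,.097))
# base plate: all above 8mm -> convex hull at z .014
b=A&(zm>.008)&(zm<.022); print('base',rc(max(comp(A&(zm>.008)&(zm<.02)),key=lambda m:m.sum()),.014))
# arm behind clamp
q=P[A&(abs(zm-.085)<.004)]; 
bk=q[q[:,0]>.62]; 
from numpy.linalg import svd
c=bk.mean(0); print('back arm',len(bk),c,svd(bk[:,:2]-c[:2],full_matrices=False)[2][0])
m=A&(abs(zm-.085)<.004)&(P[...,0]>.615)&(P[...,0]<.71)
v,u=np.nonzero(m); p=np.array([plane('top',a,b,.085)[:2] for a,b in zip(u,v)]); c=p.mean(0); dd=svd(p-c,full_matrices=False)[2][0]; print('back arm ray',c,dd,np.degrees(np.arctan2(dd[1],dd[0])))
# along axis height/width profile
dd=dd*np.sign(dd[0]); nn=np.array([-dd[1],dd[0]])
Q=P[A&(zm>.07)&(zm<.12)]; s=(Q[:,:2]-c)@dd; t=(Q[:,:2]-c)@nn
for a in np.arange(-.22,.06,.004):
    k=(s>=a)&(s<a+.004)
    if k.sum()>2: print('%.3f n%d t %.4f..%.4f zmax %.4f med %.4f'%(a,k.sum(),t[k].min(),t[k].max(),Q[k][:,2].max(),np.median(Q[k][:,2])), np.round(c+dd*(a+.002),4))
E
python3 m2.py
```

```text
clamp/drum (((761.795166015625, -107.18722534179688), (12.75101375579834, 11.944954872131348), 43.13283157348633), array([ 762.25029334, -107.25123812]), np.int64(28))
clamp/drum (((655.9020385742188, -130.34597778320312), (44.47910690307617, 57.73193359375), 12.259129524230957), array([ 655.74131761, -130.46025137]), np.int64(453))
clamp/drum (((578.349609375, -148.24266052246094), (26.832643508911133, 33.70281219482422), 13.300484657287598), array([ 577.86928166, -148.18113859]), np.int64(163))
base (((718.629150390625, -146.27984619140625), (226.5736083984375, 46.07954025268555), 12.688051223754883), array([ 703.59341042, -156.87824539]), np.int64(812))
back arm 507 [ 0.72260637 -0.11596432  0.085492  ] [-0.97402898 -0.22642339]
back arm ray [ 0.66526608 -0.12905274] [-0.96921503 -0.24621582] -165.7463038993285
-0.120 n18 t -0.0054..0.0124 zmax 0.0887 med 0.0833 [ 0.5509 -0.1581]
-0.116 n18 t -0.0107..0.0138 zmax 0.0894 med 0.0859 [ 0.5548 -0.1571]
-0.112 n30 t -0.0110..0.0195 zmax 0.0950 med 0.0892 [ 0.5587 -0.1561]
-0.108 n25 t -0.0122..0.0187 zmax 0.0932 med 0.0903 [ 0.5625 -0.
[... 2158 characters left out ...]
7 -0.1246]
0.020 n13 t -0.0098..0.0094 zmax 0.0876 med 0.0865 [ 0.6866 -0.1236]
0.024 n13 t -0.0100..0.0084 zmax 0.0879 med 0.0859 [ 0.6905 -0.1227]
0.028 n16 t -0.0101..0.0093 zmax 0.0883 med 0.0862 [ 0.6943 -0.1217]
0.032 n14 t -0.0090..0.0088 zmax 0.0891 med 0.0861 [ 0.6982 -0.1207]
0.036 n15 t -0.0100..0.0084 zmax 0.0889 med 0.0864 [ 0.7021 -0.1197]
0.040 n13 t -0.0104..0.0095 zmax 0.0877 med 0.0858 [ 0.706  -0.1187]
0.044 n20 t -0.0105..0.0355 zmax 0.0880 med 0.0860 [ 0.7098 -0.1177]
0.048 n13 t -0.0107..0.0071 zmax 0.0887 med 0.0872 [ 0.7137 -0.1167]
0.052 n13 t -0.0107..0.0089 zmax 0.0883 med 0.0860 [ 0.7176 -0.1158]
0.056 n16 t -0.0110..0.0085 zmax 0.0886 med 0.0867 [ 0.7215 -0.1148]
```

```bash
cat > mv.py <<'E'
from h import *
import sys
C=np.array([.6559,-.1304]); YAW=12.8; e=np.array([np.cos(np.radians(YAW)),np.sin(np.radians(YAW))])
n=np.array([-e[1],e[0]])
def S(x,y=0): return C+e*x+n*y
def go(x,y,z,yawx,cp=None):
    o=get_obs(); p=o['eef_pos']; Rm=R(o['eef_rot'])
    t=Rm.T@(np.array([x,y,z])-p); yw=np.degrees(np.arctan2(Rm[1,0],Rm[0,0]))
    tu=-((yawx-yw+90)%180-90)
    print('t',np.round(o['time_s'],2),'pos',np.round(p,4),'yaw',round(yw,2),'F',np.round(o['wrist_force'],1),'op',round(o['opening'],3)); print('  -> tx %.4f ty %.4f tz %.4f turn %.2f'%(*t,tu))
E
python3 - <<'E'
from mv import *
x=S(-.130); go(*x,.2,YAW+90)
go(*x,.0875,YAW+90)
E
```

```text
t 0.1 pos [ 0.1505 -0.5545  0.2305] yaw -74.83 F [-0.3 -1.  -1. ] op 1.0
  -> tx -0.2823 ty -0.4689 tz 0.0311 turn 2.37
t 0.1 pos [ 0.1505 -0.5545  0.2305] yaw -74.83 F [-0.3 -1.  -1. ] op 1.0
  -> tx -0.2822 ty -0.4689 tz 0.1436 turn 2.37
```

move_arm(increments=[{"tx": -0.282, "ty": -0.469, "tz": 0.03, "turn": 2.4}, {"tx": -0.282, "ty": -0.469, "tz": 0.03, "turn": 2.4}, {"tx": -0.282, "ty": -0.469, "tz": 0.03, "turn": 2.4}, {"tx": -0.282, "ty": -0.469, "tz": 0.03, "turn": 2.4}, {"tx": -0.282, "ty": -0.469, "tz": 0.03, "turn": 2.4}, {"tx": -0.282, "ty": -0.469, "tz": 0.03, "turn": 2.4}, {"tx": -0.282, "ty": -0.469, "tz": 0.03, "turn": 2.4}, {"tx": -0.282, "ty": -0.469, "tz": 0.03, "turn": 2.4}, {"tx": -0.282, "ty": -0.469, "tz": 0.03, "turn": 2.4}, {"tx": -0.282, "ty": -0.469, "tz": 0.03, "turn": 2.4}, {"tx": -0.282, "ty": -0.469, "tz": 0.03, "turn": 2.4}, {"tx": -0.282, "ty": -0.469, "tz": 0.03, "turn": 2.4}, {"tx": -0.282, "ty": -0.469, "tz": 0.03, "turn": 2.4}, {"tx": -0.282, "ty": -0.469, "tz": 0.03, "turn": 2.4}, {"tx": -0.282, "ty": -0.469, "tz": 0.1, "turn": 2.4}, {"tx": -0.282, "ty": -0.469, "tz": 0.12, "turn": 2.4}, {"tx": -0.282, "ty": -0.469, "tz": 0.12, "turn": 2.4}], gripper=0)

```text
time_s: 1.52
eef_pos: [0.5248, -0.1572, 0.1043]
eef_rot: [0.001, 0.782, -0.624, -0.006]
wrist_force: [-1.9, 0.8, -1.0]
opening: 0.004
```

```bash
python3 - <<'E'
from mv import *
im,d=snap('top'); cv2.imwrite('pics/d.png',cv2.resize(im[80:260,130:330,::-1],None,fx=4,fy=3.3))
im,d=snap('side'); cv2.imwrite('pics/ds.png',cv2.resize(im[120:260,180:360,::-1],None,fx=4.4,fy=4.2))
x=S(-.130); go(*x,.0875,YAW+90)
E
```

```text
t 1.62 pos [ 0.5272 -0.159   0.109 ] yaw -77.24 F [0.3 0.1 0.1] op 0.001
  -> tx 0.0007 ty -0.0019 tz 0.0215 turn -0.04
```

View pics/d.png

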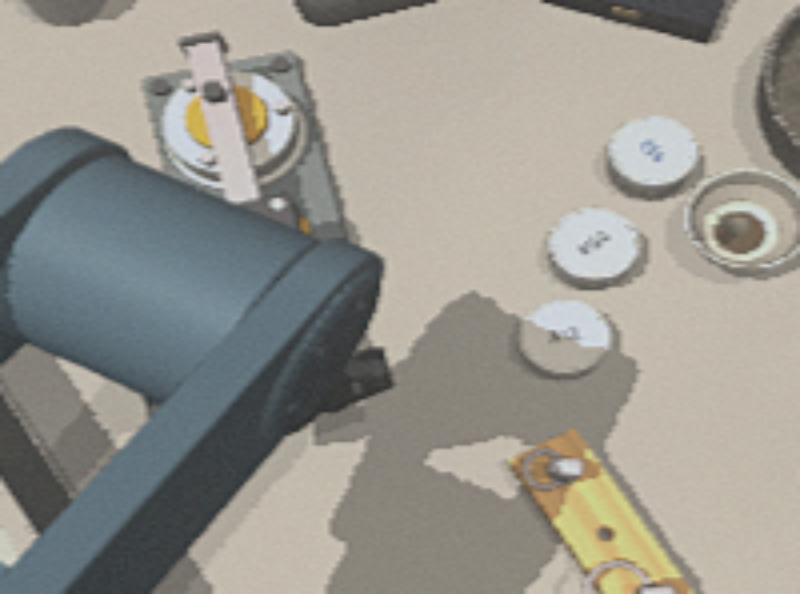

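View pics/ds.png

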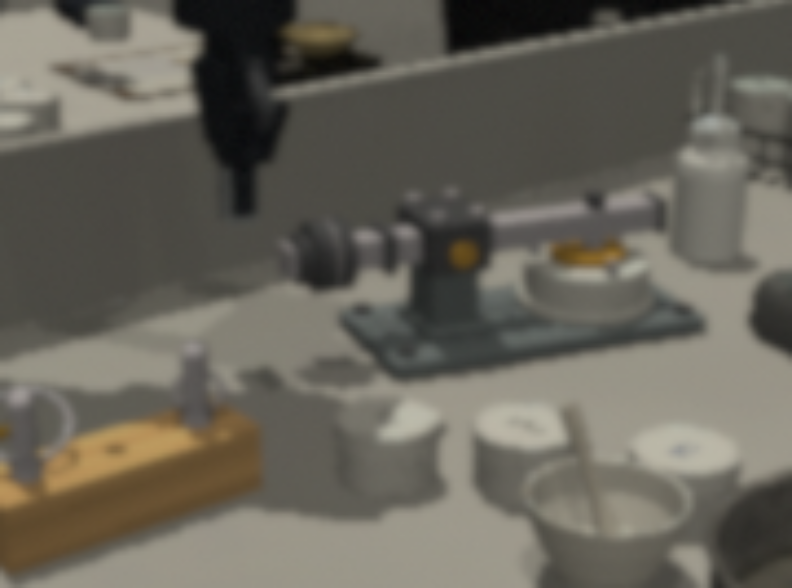

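move_arm(increments=[{"ty": -0.002, "tz": 0.021}, {"ty": -0.002, "tz": 0.021}, {"ty": -0.002, "tz": 0.021}, {"ty": -0.012, "tz": 0.021}, {"ty": -0.018, "tz": 0.021}, {"ty": -0.022, "tz": 0.021}, {"ty": -0.022, "tz": 0.021}, {"ty": -0.022, "tz": 0.021}])

```text
validation failed for argument at $.in...
```

```bash
python3 - <<'E'
from mv import *
im,d=snap('side'); cv2.imwrite('pics/e.png',cv2.resize(im[120:260,180:360,::-1],None,fx=4.4,fy=4.2))
x=S(-.0935); go(*x,.0875,YAW+90)
E
```

```text
t 1.67 pos [ 0.529  -0.1602  0.1115] yaw -77.25 F [ 0.3 -0.5  0.6] op -0.002
  -> tx -0.0009 ty -0.0369 tz 0.0239 turn -0.05
```

View pics/e.png

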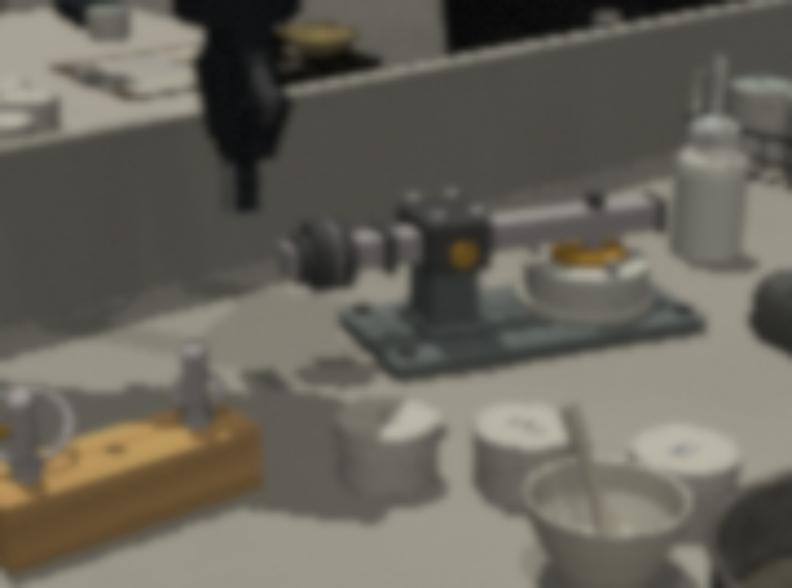

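move_arm(increments=[{"tx": 0, "ty": 0, "tz": 0.023, "turn": 0}, {"tx": 0, "ty": 0, "tz": 0.023, "turn": 0}, {"tx": 0, "ty": 0, "tz": 0.023, "turn": 0}, {"tx": 0, "ty": -0.01, "tz": 0.023, "turn": 0}, {"tx": 0, "ty": -0.014, "tz": 0.023, "turn": 0}, {"tx": 0, "ty": -0.018, "tz": 0.023, "turn": 0}, {"tx": 0, "ty": -0.022, "tz": 0.023, "turn": 0}, {"tx": 0, "ty": -0.026, "tz": 0.023, "turn": 0}, {"tx": 0, "ty": -0.026, "tz": 0.023, "turn": 0}])

```text
time_s: 2.42
eef_pos: [0.5563, -0.1547, 0.0896]
eef_rot: [-0.0, 0.781, -0.624, 0.001]
wrist_force: [-0.3, 0.0, 3.9]
opening: -0.003
```

```bash
python3 - <<'E'
from mv import *
im,d=snap('side'); cv2.imwrite('pics/e.png',cv2.resize(im[120:260,180:360,::-1],None,fx=4.4,fy=4.2))
x=S(-.0935); go(*x,.0875,YAW+90)
E
```

```text
t 2.47 pos [ 0.556  -0.1547  0.0894] yaw -77.21 F [ 0.3 -1.4  3.1] op 0.002
  -> tx -0.0016 ty -0.0093 tz 0.0019 turn -0.01
```

View pics/e.png

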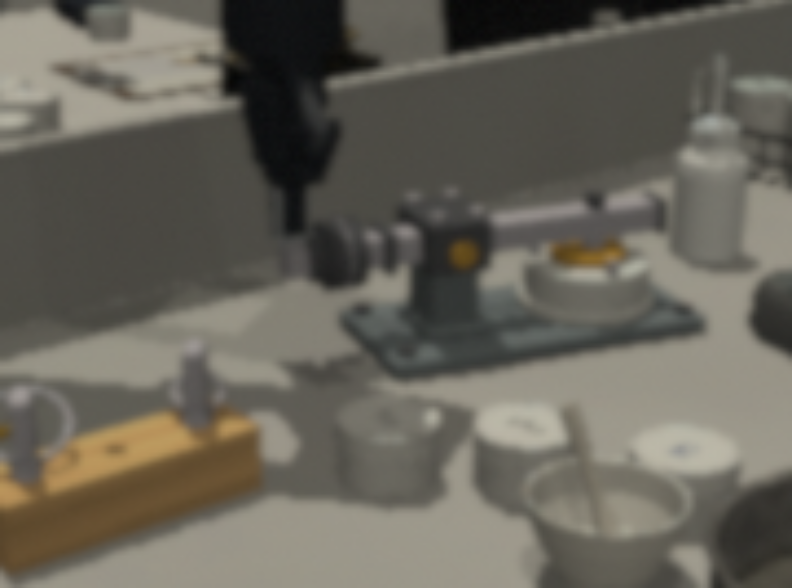

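move_arm(increments=[{"tx": 0, "ty": -0.002, "tz": 0, "turn": 0}, {"tx": 0, "ty": -0.004, "tz": 0, "turn": 0}, {"tx": 0, "ty": -0.006, "tz": 0, "turn": 0}, {"tx": 0, "ty": -0.006, "tz": 0, "turn": 0}])

```text
time_s: 2.8
eef_pos: [0.5613, -0.1535, 0.0892]
eef_rot: [0.0, 0.781, -0.624, 0.001]
wrist_force: [-0.5, -2.1, 5.7]
opening: -0.0
```

move_arm(increments=[{"tx": 0, "ty": -0.001, "tz": 0, "turn": 0}, {"tx": 0, "ty": -0.002, "tz": 0, "turn": 0}, {"tx": 0, "ty": -0.002, "tz": 0, "turn": 0}, {"tx": 0, "ty": -0.002, "tz": 0, "turn": 0}])

```text
time_s: 3.13
eef_pos: [0.5631, -0.1531, 0.0892]
eef_rot: [0.0, 0.781, -0.624, 0.001]
wrist_force: [-2.3, -0.9, 6.4]
opening: 0.006
```

move_arm(increments=[{"tx": 0, "ty": -0.001, "tz": -0.001, "turn": 0}, {"tx": 0, "ty": -0.002, "tz": -0.001, "turn": 0}, {"tx": 0, "ty": -0.002, "tz": -0.001, "turn": 0}, {"tx": 0, "ty": -0.002, "tz": -0.001, "turn": 0}])

```text
time_s: 3.47
eef_pos: [0.5646, -0.1524, 0.0894]
eef_rot: [0.0, 0.781, -0.624, 0.0]
wrist_force: [-1.9, -3.0, 4.0]
opening: -0.001
```

```bash
python3 - <<'E'
from mv import *
im,d=snap('side'); cv2.imwrite('pics/f.png',cv2.resize(im[150:220,230:320,::-1],None,fx=8,fy=8,interpolation=cv2.INTER_CUBIC))
x=S(-.0935); go(*x,.0875,YAW+90)
E
```

```text
t 3.52 pos [ 0.5646 -0.1524  0.0894] yaw -77.23 F [-1.3 -3.7  3.7] op 0.004
  -> tx -0.0012 ty -0.0004 tz 0.0019 turn -0.03
```

View pics/f.png

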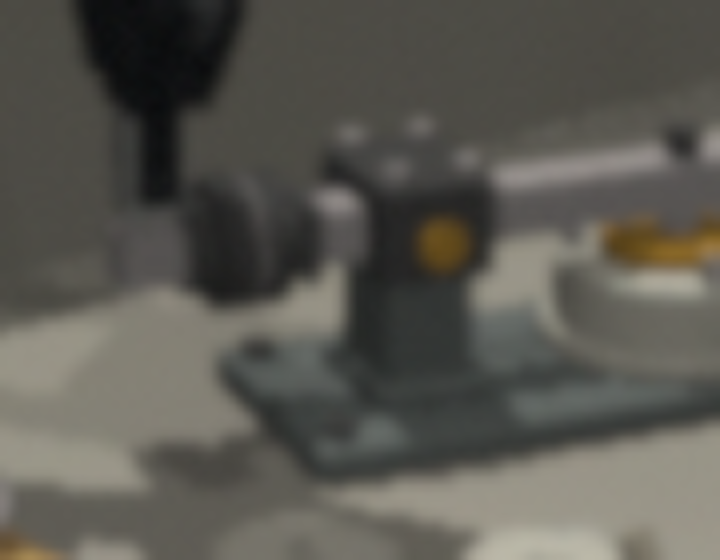

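move_arm(increments=[{"tx": 0, "ty": -0.001, "tz": 0, "turn": 0}, {"tx": 0, "ty": -0.002, "tz": 0, "turn": 0}, {"tx": 0, "ty": -0.002, "tz": 0, "turn": 0}, {"tx": 0, "ty": -0.002, "tz": 0, "turn": 0}])

```text
time_s: 3.85
eef_pos: [0.5667, -0.1518, 0.0894]
eef_rot: [-0.0, 0.781, -0.624, 0.0]
wrist_force: [-1.5, -3.1, 3.6]
opening: 0.001
```

move_arm(increments=[{"tx": 0, "ty": -0.001, "tz": 0, "turn": 0}, {"tx": 0, "ty": -0.002, "tz": 0, "turn": 0}, {"tx": 0, "ty": -0.002, "tz": 0, "turn": 0}, {"tx": 0, "ty": -0.002, "tz": 0, "turn": 0}])

```text
time_s: 4.18
eef_pos: [0.5686, -0.1512, 0.0893]
eef_rot: [-0.0, 0.781, -0.624, 0.0]
wrist_force: [-1.6, -3.1, 5.0]
opening: -0.001
```

move_arm(increments=[{"tx": 0, "ty": -0.001, "tz": 0, "turn": 0}, {"tx": 0, "ty": -0.002, "tz": 0, "turn": 0}, {"tx": 0, "ty": -0.002, "tz": 0, "turn": 0}, {"tx": 0, "ty": -0.002, "tz": 0, "turn": 0}])

```text
time_s: 4.52
eef_pos: [0.5693, -0.151, 0.0892]
eef_rot: [0.001, 0.781, -0.624, -0.001]
wrist_force: [-5.6, -4.2, 7.6]
opening: -0.002
```

move_arm(increments=[{"tx": 0, "ty": -0.001, "tz": 0, "turn": 0}, {"tx": 0, "ty": -0.002, "tz": 0, "turn": 0}, {"tx": 0, "ty": -0.002, "tz": 0, "turn": 0}, {"tx": 0, "ty": -0.002, "tz": 0, "turn": 0}])

```text
time_s: 4.85
eef_pos: [0.5695, -0.151, 0.0891]
eef_rot: [0.002, 0.781, -0.624, -0.002]
wrist_force: [-13.3, -6.4, 11.7]
opening: -0.0
```

```bash
python3 - <<'E'
from mv import *
f=lambda x,y,z:plane('top',245+x/7-.43,200+y/7-.43,z)
from cv2 import minAreaRect
a,b=f(275,352,.060),f(280,502,.060); print('large ring diam',a,b,'dir',np.degrees(np.arctan2(*(a-b)[1::-1])))
l=f(217,428,.071);print('far side',l)
for q in((312,410),(372,402),(378,430),(320,440),(343,420)): print(f(*q,.088))
# depth mask
im,d=np.load('top.npz')['im'],np.load('top.npz')['d']
E
python3 - <<'E'
import sys; sys.path.insert(0,'.')
from mv import *
im=cv2.imread('pics/top0.png')
c=im[370:440,410:500]; cv2.imwrite('pics/g.png',cv2.resize(c,None,fx=8,fy=8,interpolation=cv2.INTER_CUBIC))
E
```

```text
large ring diam [ 0.42199549 -0.33933568  0.06      ] [ 0.37372252 -0.33920718  0.06      ] dir -0.1525251896160301
far side [ 0.39778087 -0.31881124  0.071     ]
[ 0.40273602 -0.34810424  0.088     ]
[ 0.4048453  -0.36722669  0.088     ]
[ 0.39608721 -0.36874467  0.088     ]
[ 0.39335321 -0.3502685   0.088     ]
[ 0.39942191 -0.35779903  0.088     ]
```

View pics/g.png

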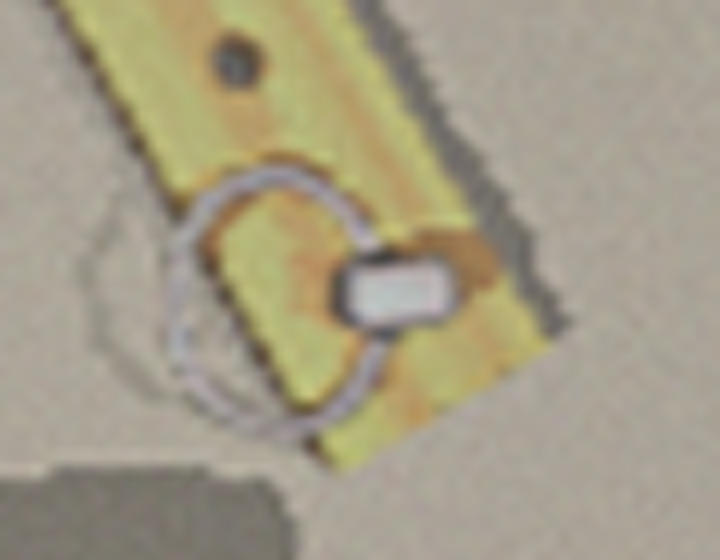

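move_arm(increments=[{"tx": 0, "ty": 0.006, "tz": 0, "turn": 0}, {"tx": 0, "ty": 0.012, "tz": -0.02, "turn": 0}, {"tx": 0, "ty": 0.02, "tz": -0.06, "turn": 0}, {"tx": 0, "ty": 0.02, "tz": -0.1, "turn": 0}, {"tx": 0, "ty": 0.02, "tz": -0.1, "turn": 0}])

```text
time_s: 5.27
eef_pos: [0.5565, -0.1556, 0.197]
eef_rot: [-0.002, 0.781, -0.624, 0.005]
wrist_force: [2.0, -0.1, 0.9]
opening: -0.002
```

```bash
python3 - <<'E'
from mv import *
o=get_obs(); print(np.round(o['q'],3))
go(.399,-.3585,.13,4); go(*S(-.12),.2,YAW+90)
for n in('top','side'):
  im,d=snap(n)
cv2.imwrite('pics/k.png',cv2.resize(im[150:220,230:320,::-1],None,fx=8,fy=8,interpolation=cv2.INTER_CUBIC))
E
```

```text
[-0.479  0.211  1.643  0.002  1.276  0.868]
t 5.27 pos [ 0.5565 -0.1556  0.197 ] yaw -77.21 F [ 2.  -0.1  0.9] op -0.002
  -> tx 0.1626 ty 0.1991 tz 0.0660 turn -81.21
t 5.27 pos [ 0.5565 -0.1556  0.197 ] yaw -77.21 F [ 2.  -0.1  0.9] op -0.002
  -> tx -0.0026 ty 0.0174 tz -0.0032 turn -0.01
```

View pics/k.png

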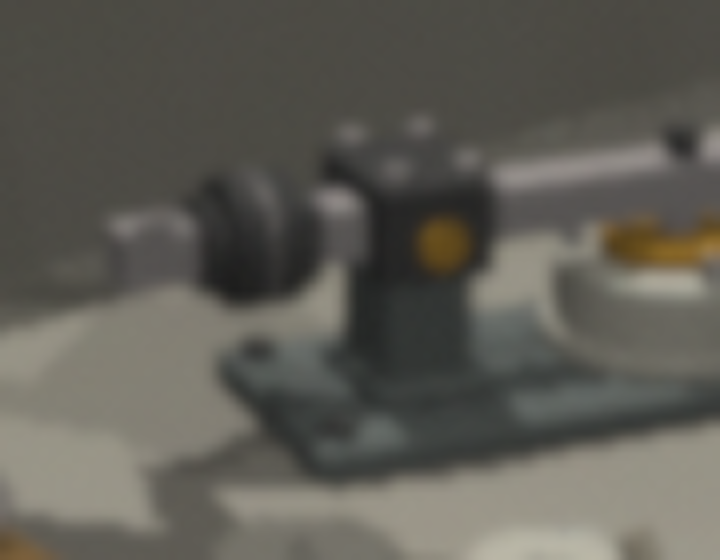

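```bash
python3 - <<'E'
from mv import *
go(.399,-.3585,.12,-176)
im,d=load('top'); cv2.imwrite('pics/l.png',cv2.resize(im[80:200,150:250,::-1],None,fx=5,fy=5,interpolation=cv2.INTER_CUBIC))
E
```

```text
t 5.37 pos [ 0.5539 -0.1544  0.1909] yaw -77.21 F [-0.6 -0.4 -0.4] op -0.001
  -> tx 0.1647 ty 0.1965 tz 0.0704 turn -81.21
```

move_arm(increments=[{"tx": 0, "ty": 0.01, "tz": 0, "turn": 7}, {"tx": 0.02, "ty": 0.04, "tz": 0, "turn": 14}, {"tx": 0.04, "ty": 0.07, "tz": 0, "turn": 21}, {"tx": 0.06, "ty": 0.1, "tz": 0, "turn": 28}, {"tx": 0.08, "ty": 0.12, "tz": 0, "turn": 35}, {"tx": 0.1, "ty": 0.14, "tz": 0, "turn": 42}, {"tx": 0.12, "ty": 0.16, "tz": 0, "turn": 49}, {"tx": 0.14, "ty": 0.18, "tz": 0, "turn": 56}, {"tx": 0.16, "ty": 0.199, "tz": 0, "turn": 63}, {"tx": 0.162, "ty": 0.199, "tz": 0.02, "turn": 70}, {"tx": 0.162, "ty": 0.199, "tz": 0.04, "turn": 77}, {"tx": 0.162, "ty": 0.199, "tz": 0.06, "turn": 84}, {"tx": 0.162, "ty": 0.199, "tz": 0.075, "turn": 91}, {"tx": 0.162, "ty": 0.199, "tz": 0.075, "turn": 98.8}, {"tx": 0.162, "ty": 0.199, "tz": 0.075, "turn": 98.8}, {"tx": 0.162, "ty": 0.199, "tz": 0.075, "turn": 98.8}, {"tx": 0.162, "ty": 0.199, "tz": 0.075, "turn": 98.8}], gripper=0.35)

```text
time_s: 6.78
eef_pos: [0.3945, -0.3562, 0.1137]
eef_rot: [-0.0, -0.036, 0.999, 0.001]
wrist_force: [-0.2, -0.7, 1.1]
opening: 0.35
```

```bash
python3 - <<'E'
from mv import *
im,d=snap('side'); cv2.imwrite('pics/n.png',cv2.resize(im[130:260,150:270,::-1],None,fx=4.6,fy=4.6,interpolation=cv2.INTER_CUBIC))
im,d=snap('top'); cv2.imwrite('pics/o.png',cv2.resize(im[80:280,150:350,::-1],None,fx=3,fy=3,interpolation=cv2.INTER_CUBIC))
go(.399,-.3585,.061,-176)
E
```

```text
t 6.88 pos [ 0.3947 -0.3567  0.1145] yaw -175.88 F [-0.8 -0.2 -0.2] op 0.352
  -> tx -0.0041 ty -0.0021 tz 0.0535 turn 0.12
```

View pics/n.png

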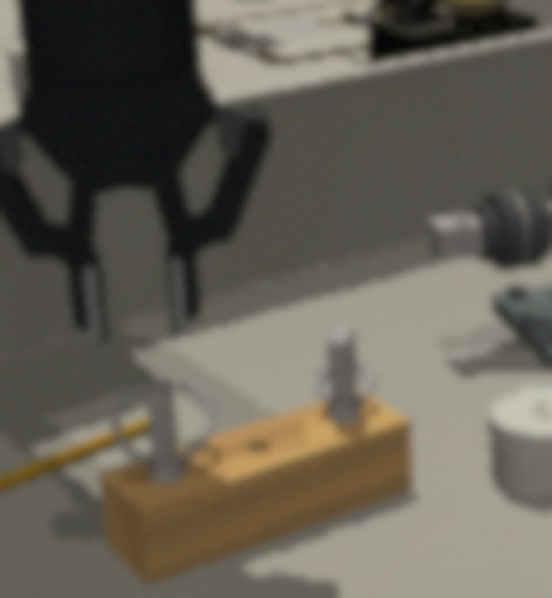

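View pics/o.png

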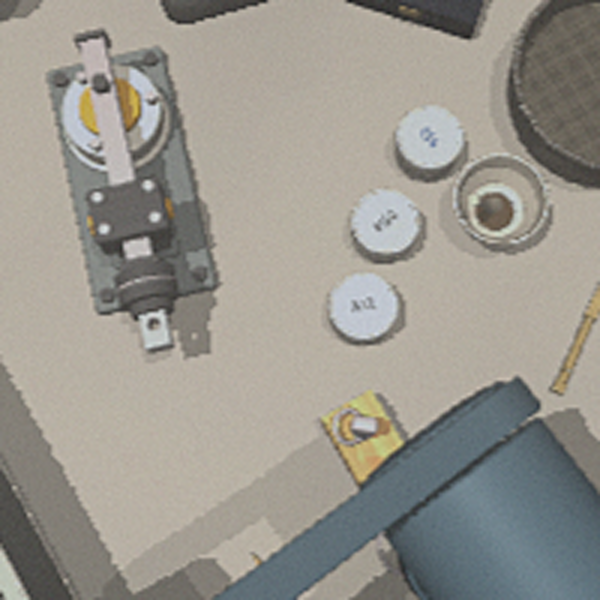

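```bash
python3 - <<'E'
from mv import *
im,d=load('top'); c=im[160:205,180:220]; cv2.imwrite('pics/p.png',cv2.resize(c[:,:,::-1],None,fx=13,fy=13,interpolation=cv2.INTER_CUBIC))
P=cloud('top',d)
g=cv2.cvtColor(im,cv2.COLOR_RGB2GRAY).astype(float)
np.set_printoptions(linewidth=250)
print(g[178:200,190:212].astype(int))
E
```

```text
[[ 83  95  96  99 102 105 103  90  82  77  64  65  61  68  68  67  70  70  64  64  69  80]
 [ 82  91 100  96  85  82  64  64  72  79  94 103  94  87  86  81  68  60  62 106 130 123]
 [ 82  87  87  76  65  69  88  97  98 102  99  94  94  94  89  82  74  77 111 133 132 127]
 [ 88  68  67  69  86  96 101 105 101  93  97  98  91  91  85  84  76  73 118 129 127 125]
 [ 70  60  63  77  93  95  98 102 104  99  99  93  80  71  71  67  64  77 113 129 127 128]
 [ 69  73  76  76  89  97  96  96  84  67  66  76  96 171 155  87  58  67 111 129 124 123]
 [165 158 164 116  83  88  73  99 108 167 196 194 195 209 165  93  65 107 127 128 125 127]
 [169 162 168 134  84  53 164 202 195 206 199 194 206 206 203 142 107 128 127 125 127 128]
 [164 158 158 162 114  61 142 191 208 163 105  98 128 189 207 142  93 122 126 130 127 128]
 [163 153 156 159 158 152 169 193 202 133  66  91  90 160 204 156 105 117 129 126 124 124]
 [175 174 176 162 157 158 168 197 187 117  88 145 151 174 198 163 129 128 125 131 123 129]
 [177 173 179 165 158 153 164 187 202 146 110 145 166 186 202 176 134 119 124 127 126 131]
 [178 17
[... 202 characters left out ...]
9 167 193 198 197 196 194 196 197 203 156 137 173 146 120 123]
 [176 174 176 174 176 177 163 157 188 197 195 195 197 198 200 206 164 122 164 148 120 126]
 [176 175 173 178 174 177 161 152 185 203 206 204 206 209 190 167 141 123 163 182 146 126]
 [175 179 176 174 175 177 159 149 188 208 194 162 150 123  99  90  80  88 156 185 145 120]
 [176 176 173 180 175 174 176 162 151 127  93  81  74  72  93 110 122 156 181 182 145 118]
 [172 178 173 175 177 179 179 168 156 123 107 105 141 155 156 159 159 172 179 178 178 143]
 [177 175 179 178 173 176 176 165 158 156 155 158 159 162 161 158 154 172 178 178 185 147]
 [176 175 179 174 177 172 179 175 166 158 162 161 156 160 155 167 179 176 176 175 181 144]]
```

View pics/p.png

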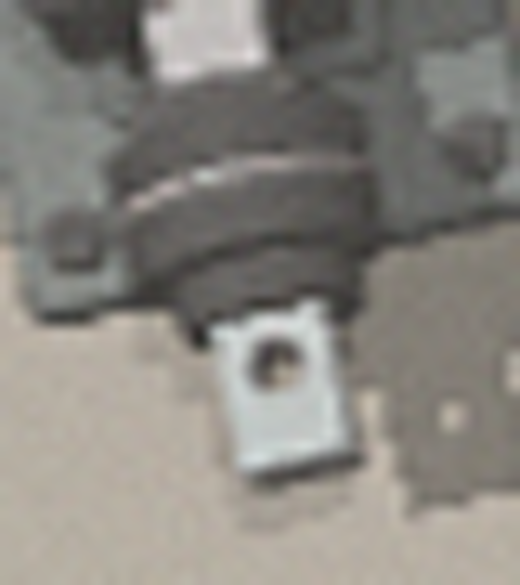

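move_arm(increments=[{"tx": -0.004, "ty": -0.002, "tz": 0, "turn": 0}, {"tx": -0.004, "ty": -0.002, "tz": 0.01, "turn": 0}, {"tx": -0.004, "ty": -0.002, "tz": 0.025, "turn": 0}, {"tx": -0.004, "ty": -0.002, "tz": 0.04, "turn": 0}, {"tx": -0.004, "ty": -0.002, "tz": 0.053, "turn": 0}, {"tx": -0.004, "ty": -0.002, "tz": 0.053, "turn": 0}, {"tx": -0.004, "ty": -0.002, "tz": 0.053, "turn": 0}])

```text
time_s: 7.47
eef_pos: [0.3982, -0.3578, 0.0604]
eef_rot: [-0.001, -0.035, 0.999, 0.001]
wrist_force: [0.3, 0.0, -0.6]
opening: 0.349
```

```bash
python3 - <<'E'
from mv import *
def st(p): q=p[:2]-C; return np.round([q@e*1000,q@n*1000],1)
h=plane('top',201,187.6,.085); print('hole',h,st(h))
for q in((245,475),(355,455),(215,325),(330,303),(228,400),(348,380)): 
    p=plane('top',180+q[0]/13-.46,160+q[1]/13-.46,.085); print(q,p,st(p))
go(.399,-.3585,.061,-176)
E
```

```text
hole [ 0.56729027 -0.15092931  0.085     ] [-91.   -0.4]
(245, 475) [ 0.54748426 -0.14504607  0.085     ] [-109.     9.7]
(355, 455) [ 0.55068314 -0.16451576  0.085     ] [-110.2  -10. ]
(215, 325) [ 0.57476527 -0.13947754  0.085     ] [-81.1   9.1]
(330, 303) [ 0.57835108 -0.15995322  0.085     ] [-82.2 -11.6]
(228, 400) [ 0.5610902  -0.14191501  0.085     ] [-95.    9.8]
(348, 380) [ 0.56427225 -0.16322027  0.085     ] [-96.6 -11.7]
t 7.47 pos [ 0.3982 -0.3578  0.0604] yaw -176.0 F [ 0.3  0.  -0.6] op 0.349
  -> tx -0.0007 ty -0.0007 tz -0.0006 turn -0.00
```

move_arm(increments=[{"tx": 0, "ty": 0, "tz": 0, "turn": 0}, {"tx": 0, "ty": 0, "tz": 0, "turn": 0}, {"tx": 0, "ty": 0, "tz": 0, "turn": 0}, {"tx": 0, "ty": 0, "tz": 0, "turn": 0}, {"tx": 0, "ty": 0, "tz": 0, "turn": 0}, {"tx": 0, "ty": 0, "tz": 0, "turn": 0}], gripper=0)

```text
time_s: 7.97
eef_pos: [0.3993, -0.3591, 0.0621]
eef_rot: [0.001, -0.035, 0.999, -0.001]
wrist_force: [3.4, -0.8, 0.9]
opening: 0.13
```

```bash
python3 - <<'E'
from mv import *
im,d=snap('side'); cv2.imwrite('pics/q.png',cv2.resize(im[130:260,150:270,::-1],None,fx=4.6,fy=4.6,interpolation=cv2.INTER_CUBIC))
go(.399,-.3585,.061,-176)
E
```

```text
t 8.02 pos [ 0.3993 -0.359   0.062 ] yaw -176.03 F [3.8 0.1 1.4] op 0.126
  -> tx 0.0003 ty 0.0005 tz 0.0010 turn -0.03
```

View pics/q.png

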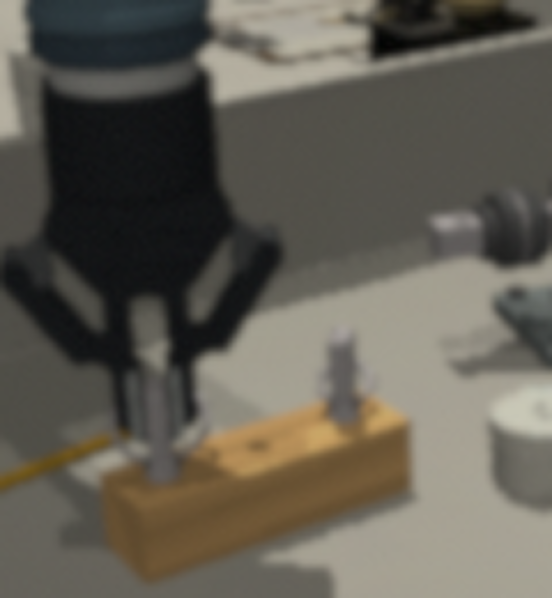

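move_arm(increments=[{"tx": 0, "ty": 0, "tz": -0.01, "turn": 0}, {"tx": 0, "ty": 0, "tz": -0.03, "turn": 0}, {"tx": 0, "ty": 0, "tz": -0.06, "turn": 0}, {"tx": 0, "ty": 0, "tz": -0.09, "turn": 0}, {"tx": 0, "ty": 0, "tz": -0.12, "turn": 0}, {"tx": 0, "ty": 0, "tz": -0.12, "turn": 0}, {"tx": 0, "ty": 0, "tz": -0.12, "turn": 0}])

```text
time_s: 8.6
eef_pos: [0.3988, -0.3593, 0.183]
eef_rot: [0.001, -0.035, 0.999, -0.001]
wrist_force: [0.4, 0.4, -1.3]
opening: 0.125
```

```bash
python3 - <<'E'
from mv import *
im,d=snap('side'); cv2.imwrite('pics/r.png',cv2.resize(im[110:260,130:270,::-1],None,fx=4,fy=4,interpolation=cv2.INTER_CUBIC))
go(.5673,-.1509,.182,YAW+90)
E
```

```text
t 8.65 pos [ 0.3982 -0.3582  0.1811] yaw -176.03 F [ 0.3  1.1 -1.5] op 0.127
  -> tx -0.1831 ty 0.1951 tz -0.0010 turn 81.17
```

View pics/r.png

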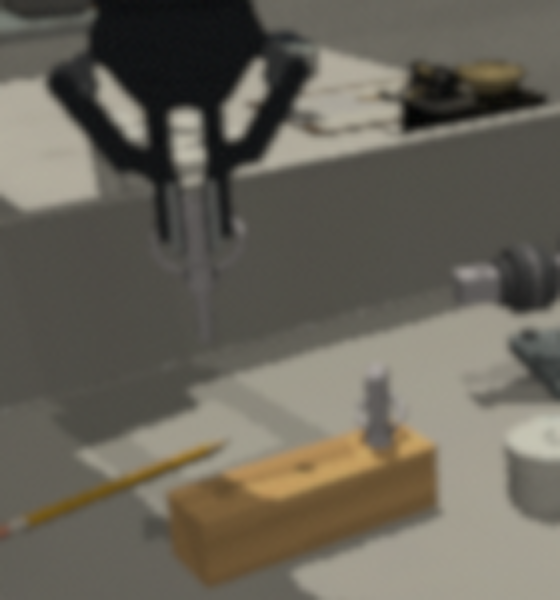

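move_arm(increments=[{"tx": -0.013, "ty": 0.014, "tz": 0, "turn": -7}, {"tx": -0.026, "ty": 0.028, "tz": 0, "turn": -14}, {"tx": -0.039, "ty": 0.042, "tz": 0, "turn": -21}, {"tx": -0.052, "ty": 0.056, "tz": 0, "turn": -28}, {"tx": -0.065, "ty": 0.07, "tz": 0, "turn": -35}, {"tx": -0.078, "ty": 0.084, "tz": 0, "turn": -42}, {"tx": -0.091, "ty": 0.098, "tz": 0, "turn": -49}, {"tx": -0.104, "ty": 0.112, "tz": 0, "turn": -56}, {"tx": -0.117, "ty": 0.126, "tz": 0, "turn": -63}, {"tx": -0.13, "ty": 0.14, "tz": 0, "turn": -70}, {"tx": -0.143, "ty": 0.154, "tz": 0, "turn": -77}, {"tx": -0.156, "ty": 0.168, "tz": 0, "turn": -84}, {"tx": -0.169, "ty": 0.182, "tz": 0, "turn": -91}, {"tx": -0.183, "ty": 0.195, "tz": 0, "turn": -98.8}, {"tx": -0.183, "ty": 0.195, "tz": 0, "turn": -98.8}, {"tx": -0.183, "ty": 0.195, "tz": 0, "turn": -98.8}, {"tx": -0.183, "ty": 0.195, "tz": 0, "turn": -98.8}])

```text
time_s: 10.07
eef_pos: [0.5664, -0.1511, 0.1795]
eef_rot: [0.001, 0.781, -0.625, -0.002]
wrist_force: [-0.4, 0.4, -0.7]
opening: 0.13
```

```bash
python3 - <<'E'
from mv import *
im,d=snap('side'); cv2.imwrite('pics/s.png',cv2.resize(im[110:220,210:320,::-1],None,fx=5.4,fy=5.4,interpolation=cv2.INTER_CUBIC))
im,d=snap('top'); cv2.imwrite('pics/st.png',cv2.resize(im[130:230,150:250,::-1],None,fx=5,fy=5,interpolation=cv2.INTER_CUBIC))
go(.5673,-.1509,.142,YAW+90)
E
```

```text
t 10.17 pos [ 0.5667 -0.1517  0.1803] yaw -77.37 F [-0.7 -0.1 -1.6] op 0.127
  -> tx -0.0006 ty -0.0009 tz 0.0383 turn -0.17
```

View pics/s.png

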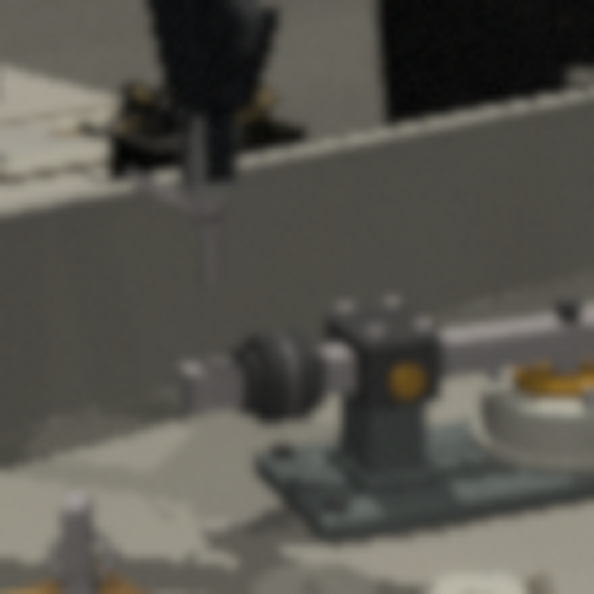

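View pics/st.png

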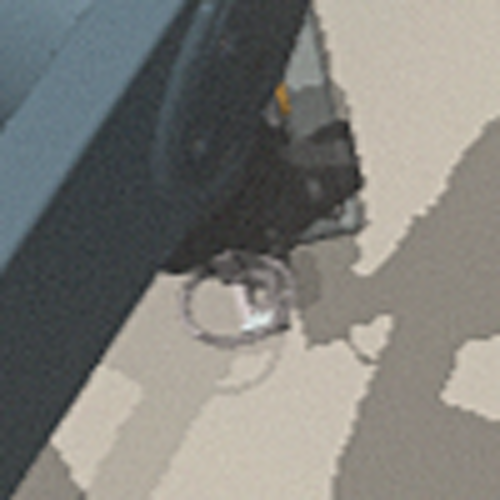

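```bash
python3 - <<'E'
from mv import *
f=lambda P:(proj('side',P)-[210,110]+.4)*5.4
print('tip',f([.5667,-.1513,.128]),'collar',f([.5667,-.1513,.158]),'hole',f([.5673,-.1509,.085]),'end',f([*S(-.109),.085]), f([*S(-.109,-.01),.085]),'e moved',f([*(np.array([.5667,-.1513])+e*.01),.128]))
E
```

```text
tip [211.55176067 286.67002478] collar [210.51398755 228.72294095] hole [214.0761716 367.1092339] end [180.2415865  371.47629587] [186.60404751 377.80501735] e moved [230.31607844 284.36258522]
```

move_arm(increments=[{"tx": -0.0005, "ty": -0.0005, "tz": 0.01, "turn": 0}, {"tx": -0.0005, "ty": -0.0005, "tz": 0.02, "turn": 0}, {"tx": -0.0005, "ty": -0.0005, "tz": 0.03, "turn": 0}, {"tx": -0.0005, "ty": -0.0005, "tz": 0.038, "turn": 0}, {"tx": -0.0005, "ty": -0.0005, "tz": 0.038, "turn": 0}, {"tx": -0.0005, "ty": -0.0005, "tz": 0.038, "turn": 0}])

```text
time_s: 10.67
eef_pos: [0.5674, -0.1504, 0.1421]
eef_rot: [0.0, 0.781, -0.624, -0.001]
wrist_force: [0.5, -0.2, -1.2]
opening: 0.125
```

```bash
python3 - <<'E'
from mv import *
im,d=snap('side'); cv2.imwrite('pics/u.png',cv2.resize(im[130:200,220:300,::-1],None,fx=8,fy=8,interpolation=cv2.INTER_CUBIC))
go(.5673,-.1509,.137,YAW+90)
f=lambda P:(proj('side',P)-[220,130]+.4)*8
print(f([.5673,-.1509,.085]),f([.5673,-.1509,.091]))
E
```

```text
t 10.72 pos [ 0.5679 -0.1506  0.143 ] yaw -77.24 F [-1.3  0.9 -1.9] op 0.123
  -> tx 0.0001 ty 0.0007 tz 0.0060 turn -0.04
[237.14988385 383.8655317 ] [236.85880642 367.40897587]
```

View pics/u.png

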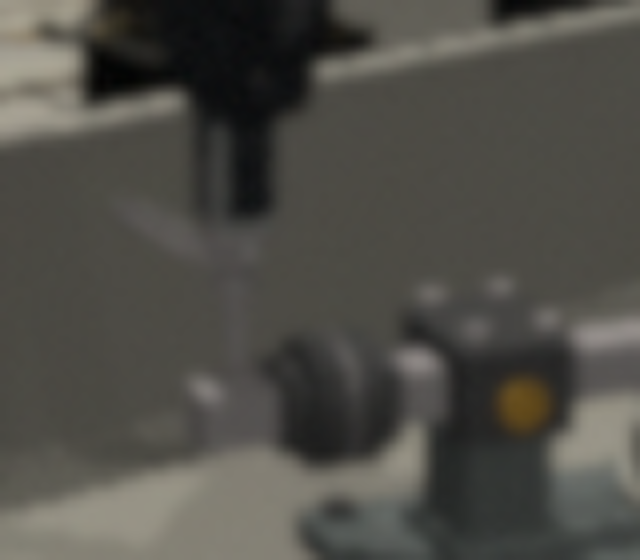

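move_arm(increments=[{"tx": 0, "ty": 0, "tz": 0.001, "turn": 0}, {"tx": 0, "ty": 0, "tz": 0.002, "turn": 0}, {"tx": 0, "ty": 0, "tz": 0.003, "turn": 0}, {"tx": 0, "ty": 0, "tz": 0.004, "turn": 0}, {"tx": 0, "ty": 0, "tz": 0.005, "turn": 0}, {"tx": 0, "ty": 0, "tz": 0.005, "turn": 0}])

```text
time_s: 11.22
eef_pos: [0.568, -0.1506, 0.1381]
eef_rot: [0.0, 0.781, -0.624, -0.0]
wrist_force: [0.0, -0.4, -1.4]
opening: 0.127
```

move_arm(increments=[{"tx": 0, "ty": 0, "tz": 0.001, "turn": 0}, {"tx": 0, "ty": 0, "tz": 0.002, "turn": 0}, {"tx": 0, "ty": 0, "tz": 0.002, "turn": 0}])

```text
time_s: 11.47
eef_pos: [0.5682, -0.1507, 0.1365]
eef_rot: [-0.0, 0.781, -0.624, 0.0]
wrist_force: [-0.6, 0.0, 1.1]
opening: 0.126
```

move_arm(increments=[{"tx": 0, "ty": 0, "tz": 0.001, "turn": 0}, {"tx": 0, "ty": 0, "tz": 0.002, "turn": 0}, {"tx": 0, "ty": 0, "tz": 0.002, "turn": 0}])

```text
time_s: 11.72
eef_pos: [0.5686, -0.1507, 0.1343]
eef_rot: [-0.0, 0.781, -0.624, 0.001]
wrist_force: [3.3, 0.0, -0.1]
opening: 0.127
```

move_arm(increments=[{"tx": 0, "ty": -0.0005, "tz": 0.001, "turn": 0}, {"tx": 0, "ty": -0.0005, "tz": 0.002, "turn": 0}, {"tx": 0, "ty": -0.0005, "tz": 0.003, "turn": 0}, {"tx": 0, "ty": -0.0005, "tz": 0.003, "turn": 0}])

```text
time_s: 12.05
eef_pos: [0.5686, -0.1505, 0.1311]
eef_rot: [-0.0, 0.781, -0.624, 0.0]
wrist_force: [1.9, -0.3, -1.2]
opening: 0.127
```

move_arm(increments=[{"tx": 0, "ty": 0, "tz": 0.0015, "turn": 0}, {"tx": 0, "ty": 0, "tz": 0.003, "turn": 0}, {"tx": 0, "ty": 0, "tz": 0.004, "turn": 0}, {"tx": 0, "ty": 0, "tz": 0.004, "turn": 0}])

```text
time_s: 12.38
eef_pos: [0.5686, -0.1505, 0.1271]
eef_rot: [-0.0, 0.781, -0.624, 0.0]
wrist_force: [2.8, 0.8, -1.3]
opening: 0.13
```

move_arm(increments=[{"tx": 0, "ty": -0.0003, "tz": 0.0015, "turn": 0}, {"tx": 0, "ty": -0.0003, "tz": 0.003, "turn": 0}, {"tx": 0, "ty": -0.0003, "tz": 0.0045, "turn": 0}, {"tx": 0, "ty": -0.0003, "tz": 0.006, "turn": 0}, {"tx": 0, "ty": -0.0003, "tz": 0.007, "turn": 0}, {"tx": 0, "ty": -0.0003, "tz": 0.007, "turn": 0}])

```text
time_s: 12.88
eef_pos: [0.5688, -0.1504, 0.12]
eef_rot: [0.0, 0.781, -0.624, -0.0]
wrist_force: [2.4, 0.1, -1.6]
opening: 0.123
```

move_arm(increments=[{"tx": 0, "ty": 0, "tz": 0.0015, "turn": 0}, {"tx": 0, "ty": 0, "tz": 0.003, "turn": 0}, {"tx": 0, "ty": 0, "tz": 0.0045, "turn": 0}, {"tx": 0, "ty": 0, "tz": 0.006, "turn": 0}, {"tx": 0, "ty": 0, "tz": 0.007, "turn": 0}, {"tx": 0, "ty": 0, "tz": 0.007, "turn": 0}])

```text
time_s: 13.38
eef_pos: [0.5688, -0.1504, 0.113]
eef_rot: [0.0, 0.781, -0.624, -0.0]
wrist_force: [2.1, 0.7, -2.4]
opening: 0.127
```

Now gently onto the seat.

move_arm(increments=[{"tx": 0, "ty": 0, "tz": 0.001, "turn": 0}, {"tx": 0, "ty": 0, "tz": 0.002, "turn": 0}, {"tx": 0, "ty": 0, "tz": 0.003, "turn": 0}, {"tx": 0, "ty": 0, "tz": 0.004, "turn": 0}, {"tx": 0, "ty": 0, "tz": 0.004, "turn": 0}])

```text
time_s: 13.8
eef_pos: [0.5688, -0.1505, 0.1091]
eef_rot: [0.0, 0.781, -0.624, -0.0]
wrist_force: [1.8, -0.1, -0.5]
opening: 0.128
```

move_arm(increments=[{"tx": 0, "ty": 0, "tz": 0.001, "turn": 0}, {"tx": 0, "ty": 0, "tz": 0.001, "turn": 0}, {"tx": 0, "ty": 0, "tz": 0.001, "turn": 0}])

```text
time_s: 14.05
eef_pos: [0.5688, -0.1505, 0.1081]
eef_rot: [0.0, 0.781, -0.624, -0.0]
wrist_force: [2.4, 0.3, -1.6]
opening: 0.131
```

move_arm(increments=[{"tx": 0, "ty": 0, "tz": 0.001, "turn": 0}, {"tx": 0, "ty": 0, "tz": 0.001, "turn": 0}, {"tx": 0, "ty": 0, "tz": 0.001, "turn": 0}])

```text
time_s: 14.3
eef_pos: [0.5688, -0.1505, 0.1072]
eef_rot: [0.0, 0.781, -0.624, -0.0]
wrist_force: [1.7, 0.7, -1.0]
opening: 0.13
```

move_arm(increments=[{"tx": 0, "ty": 0, "tz": 0.001, "turn": 0}, {"tx": 0, "ty": 0, "tz": 0.001, "turn": 0}, {"tx": 0, "ty": 0, "tz": 0.001, "turn": 0}])

```text
time_s: 14.55
eef_pos: [0.5689, -0.1505, 0.1069]
eef_rot: [0.0, 0.781, -0.624, 0.0]
wrist_force: [-0.6, 1.5, 4.9]
opening: 0.127
```

move_arm(increments=[{"tx": 0, "ty": 0, "tz": 0.001, "turn": 0}, {"tx": 0, "ty": 0, "tz": 0.001, "turn": 0}, {"tx": 0, "ty": 0, "tz": 0.001, "turn": 0}])

```text
time_s: 14.8
eef_pos: [0.569, -0.1505, 0.1069]
eef_rot: [0.0, 0.781, -0.624, 0.0]
wrist_force: [-3.1, 2.0, 12.5]
opening: 0.129
```

move_arm(increments=[{"tx": 0, "ty": 0, "tz": -0.0015, "turn": 0}, {"tx": 0, "ty": 0, "tz": -0.0015, "turn": 0}])

```text
time_s: 14.97
eef_pos: [0.5689, -0.1505, 0.1069]
eef_rot: [-0.0, 0.781, -0.624, 0.0]
wrist_force: [0.7, 0.8, 4.8]
opening: 0.126
```

move_arm(increments=[{"tx": 0, "ty": 0, "tz": 0, "turn": 0}, {"tx": 0, "ty": 0, "tz": 0, "turn": 0}, {"tx": 0, "ty": 0, "tz": 0, "turn": 0}, {"tx": 0, "ty": 0, "tz": 0, "turn": 0}, {"tx": 0, "ty": 0, "tz": -0.01, "turn": 0}, {"tx": 0, "ty": 0, "tz": -0.03, "turn": 0}, {"tx": 0, "ty": 0, "tz": -0.06, "turn": 0}, {"tx": 0, "ty": 0.02, "tz": -0.08, "turn": 0}, {"tx": 0, "ty": 0.042, "tz": -0.08, "turn": 0}, {"tx": 0, "ty": 0.042, "tz": -0.08, "turn": 0}], gripper=0.35)

```text
time_s: 15.8
eef_pos: [0.5264, -0.1605, 0.189]
eef_rot: [0.0, 0.781, -0.624, 0.001]
wrist_force: [0.4, 0.4, -0.7]
opening: 0.346
```

```bash
python3 - <<'E'
from mv import *
im,d=snap('side'); cv2.imwrite('pics/w.png',cv2.resize(im[130:200,220:300,::-1],None,fx=8,fy=8,interpolation=cv2.INTER_CUBIC))
im,d=snap('top'); cv2.imwrite('pics/wt.png',cv2.resize(im[130:230,150:250,::-1],None,fx=5,fy=5,interpolation=cv2.INTER_CUBIC))
pin=np.array([.5689,-.1505])
f=lambda P:(proj('side',P)-[220,130]+.4)*8
for s,z in((0,.085),(0,.133),(-.04,.116)): print(s,z,f([*(pin+e*s),z]))
go(*(pin-e*.043),.13,YAW+90)
E
```

```text
0 0.085 [241.63249111 383.21540408]
0 0.133 [239.35024328 249.50150285]
-0.04 0.116 [127.89747513 311.6567037 ]
t 15.9 pos [ 0.5278 -0.1599  0.1876] yaw -77.28 F [ 0.1 -0.5 -0.7] op 0.353
  -> tx -0.0001 ty 0.0009 tz 0.0576 turn -0.08
```

View pics/w.png

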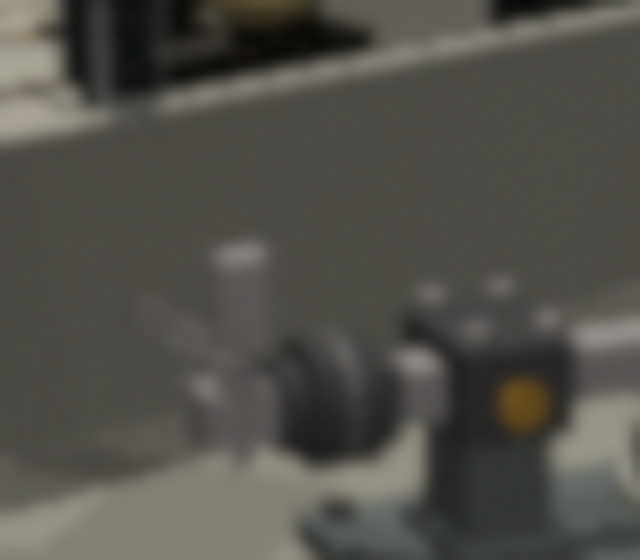

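View pics/wt.png

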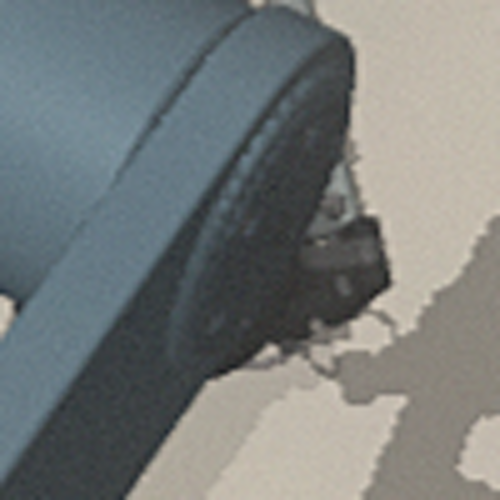

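move_arm(increments=[{"tx": 0, "ty": 0.004, "tz": 0, "turn": 0}, {"tx": 0, "ty": 0.004, "tz": 0, "turn": 0}, {"tx": 0, "ty": 0.004, "tz": 0.01, "turn": 0}, {"tx": 0, "ty": 0.004, "tz": 0.03, "turn": 0}, {"tx": 0, "ty": 0.004, "tz": 0.05, "turn": 0}, {"tx": 0, "ty": 0.004, "tz": 0.057, "turn": 0}, {"tx": 0, "ty": 0.004, "tz": 0.057, "turn": 0}], gripper=0)

```text
time_s: 16.48
eef_pos: [0.5223, -0.1595, 0.1267]
eef_rot: [0.0, 0.781, -0.624, -0.003]
wrist_force: [-0.9, -0.2, 0.3]
opening: -0.0
```

move_arm(increments=[{"tx": 0, "ty": 0, "tz": 0.004, "turn": 0}, {"tx": 0, "ty": 0, "tz": 0.008, "turn": 0}, {"tx": 0, "ty": 0, "tz": 0.012, "turn": 0}, {"tx": 0, "ty": 0, "tz": 0.016, "turn": 0}, {"tx": 0, "ty": 0, "tz": 0.02, "turn": 0}, {"tx": 0, "ty": 0, "tz": 0.024, "turn": 0}, {"tx": 0, "ty": 0, "tz": 0.024, "turn": 0}])

```text
time_s: 17.07
eef_pos: [0.5237, -0.1605, 0.1051]
eef_rot: [0.0, 0.781, -0.624, -0.0]
wrist_force: [-0.1, -0.4, 1.5]
opening: 0.003
```

```bash
python3 - <<'E'
from mv import *
im,d=snap('side'); cv2.imwrite('pics/x.png',cv2.resize(im[130:200,220:300,::-1],None,fx=8,fy=8,interpolation=cv2.INTER_CUBIC))
go(*(np.array([.5689,-.1505])-e*.046),.09,YAW+90)
E
```

```text
t 17.12 pos [ 0.5239 -0.1606  0.1055] yaw -77.24 F [-1.4 -0.4  1.2] op 0.0
  -> tx 0.0001 ty -0.0001 tz 0.0155 turn -0.04
```

View pics/x.png

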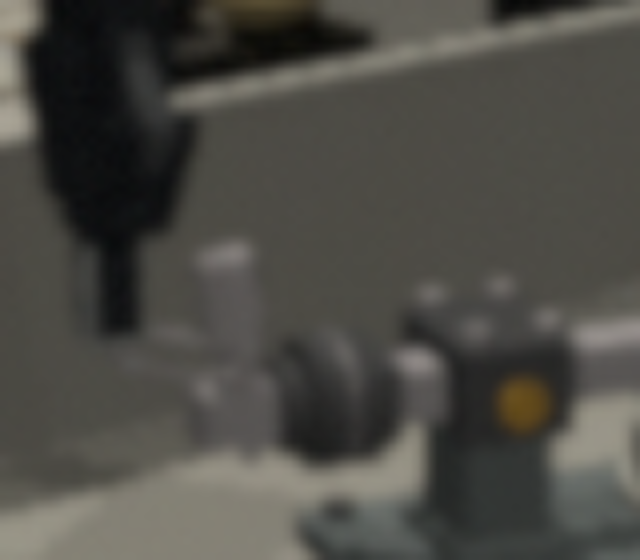

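move_arm(increments=[{"tx": 0, "ty": 0, "tz": 0.004, "turn": 0}, {"tx": 0, "ty": 0, "tz": 0.008, "turn": 0}, {"tx": 0, "ty": 0, "tz": 0.012, "turn": 0}, {"tx": 0, "ty": 0, "tz": 0.015, "turn": 0}, {"tx": 0, "ty": 0, "tz": 0.015, "turn": 0}])

```text
time_s: 17.53
eef_pos: [0.5235, -0.1603, 0.0898]
eef_rot: [0.0, 0.781, -0.624, -0.001]
wrist_force: [-0.0, 0.6, 0.2]
opening: -0.002
```

```bash
python3 - <<'E'
from mv import *
im,d=snap('side'); cv2.imwrite('pics/y.png',cv2.resize(im[130:200,220:300,::-1],None,fx=8,fy=8,interpolation=cv2.INTER_CUBIC))
go(*(np.array([.5689,-.1505])-e*.046),.09,YAW+90)
E
```

```text
t 17.58 pos [ 0.5236 -0.1604  0.0901] yaw -77.23 F [-0.4  0.1 -0.2] op -0.002
  -> tx 0.0004 ty -0.0003 tz 0.0001 turn -0.03
```

View pics/y.png

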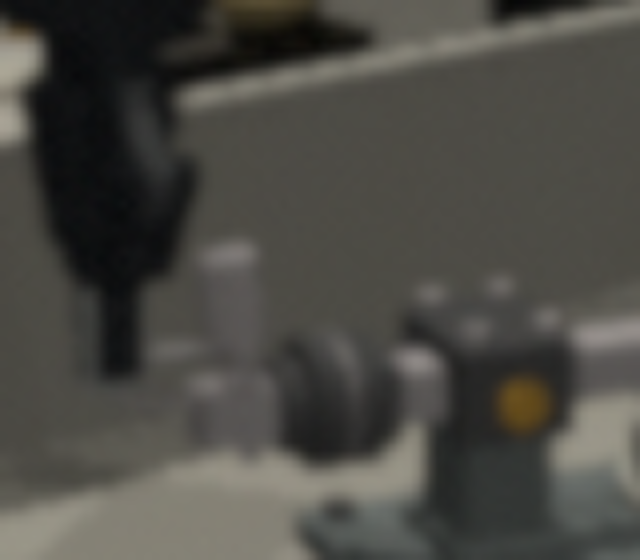

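move_arm(increments=[{"tx": 0, "ty": 0, "tz": 0.002, "turn": 0}, {"tx": 0, "ty": 0, "tz": 0.004, "turn": 0}, {"tx": 0, "ty": 0, "tz": 0.004, "turn": 0}, {"tx": 0, "ty": 0, "tz": 0.004, "turn": 0}])

```text
time_s: 17.92
eef_pos: [0.5239, -0.1606, 0.0866]
eef_rot: [0.0, 0.781, -0.624, -0.0]
wrist_force: [0.5, 0.4, -0.2]
opening: -0.001
```

```bash
python3 - <<'E'
from mv import *
im,d=snap('side'); cv2.imwrite('pics/y2.png',cv2.resize(im[130:200,220:300,::-1],None,fx=8,fy=8,interpolation=cv2.INTER_CUBIC))
E
```

```text
(no output)
```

View pics/y2.png

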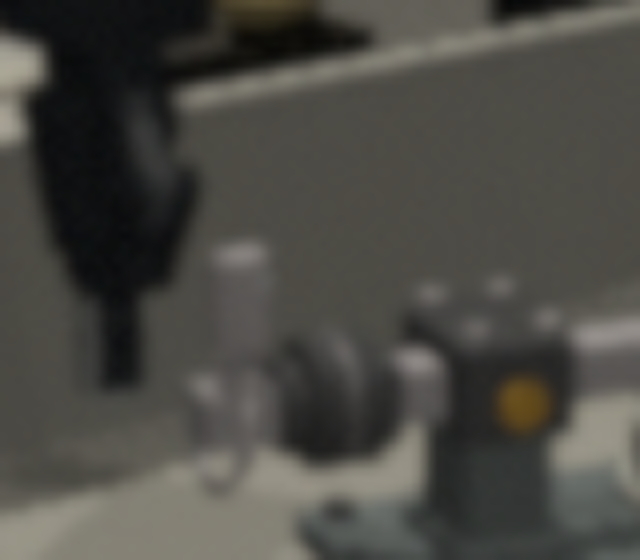

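move_arm(increments=[{"tx": 0, "ty": 0.01, "tz": -0.02, "turn": 0}, {"tx": 0, "ty": 0.02, "tz": -0.05, "turn": 0}, {"tx": 0, "ty": 0.06, "tz": -0.09, "turn": 0}, {"tx": 0, "ty": 0.1, "tz": -0.12, "turn": 0}, {"tx": 0.04, "ty": 0.14, "tz": -0.12, "turn": 0}, {"tx": 0.08, "ty": 0.16, "tz": -0.12, "turn": 0}, {"tx": 0.12, "ty": 0.18, "tz": -0.12, "turn": 0}, {"tx": 0.15, "ty": 0.19, "tz": -0.12, "turn": 0}, {"tx": 0.15, "ty": 0.19, "tz": -0.12, "turn": 0}, {"tx": 0.15, "ty": 0.19, "tz": -0.12, "turn": 0}])

```text
time_s: 18.8
eef_pos: [0.3705, -0.3537, 0.2076]
eef_rot: [0.001, 0.78, -0.626, 0.001]
wrist_force: [0.1, -0.2, 0.2]
opening: -0.0
```

```bash
python3 - <<'E'
from mv import *
im,d=snap('side'); a=cv2.resize(im[130:200,220:300,::-1],None,fx=5,fy=5,interpolation=cv2.INTER_CUBIC)
im,d=snap('top'); b=cv2.resize(im[130:200,165:245,::-1],None,fx=5,fy=5,interpolation=cv2.INTER_CUBIC)
cv2.imwrite('pics/z2.png',np.hstack([a,b])); cv2.imwrite('pics/z3.png',cv2.resize(im[:,:,::-1],(800,600)))
o=get_obs();print(o['time_s'],o['eef_pos'],o['wrist_force'])
E
```

```text
18.9 [ 0.37137847 -0.34938181  0.20667311] [0.49158527 0.76488143 0.31268668]
```

View pics/z2.png

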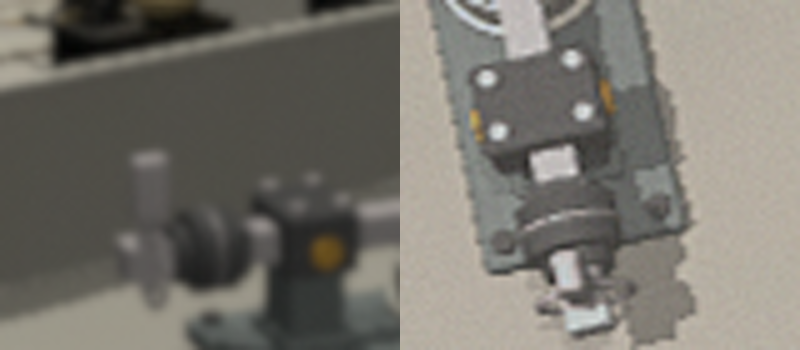

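View pics/z3.png

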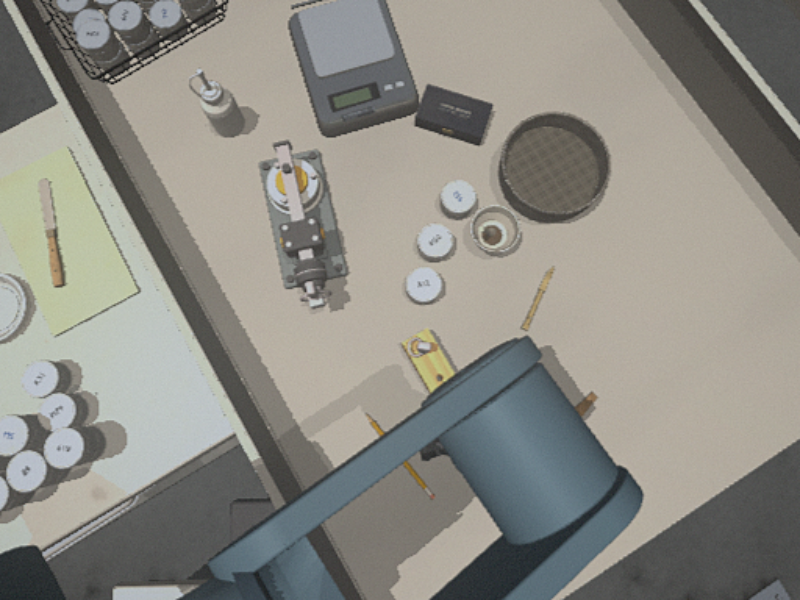

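```bash
python3 -c "
from bench import workorder; print(workorder.hand_in())"
```

```text
the job is handed in; nothing more can be done
None
```

The counterweight is home, the large-ring linchpin is in the cross-hole, its ring has snapped shut, and I handed the job in at about 19 s. `hand_in` returns no verdict.

- **Counterweight:** I pushed its hub with closed fingers until it stopped dead at about 15 N. A camera look afterwards put the hub's end about 9.4 mm short of the hole, where 9.5 mm is expected at home.
- **Linchpin:** I saw the hole about 91 mm from the column once it was uncovered. I then lowered the pin in small steps, with a little sideways give at the mouth of the hole. It seated with the tool at z = 0.107 m, which puts the collar at the arm's top. The highest wrist force reading during this was about 13 N.
- **Ring:** The pin leaned a little towards the arm's end while I pressed the ring, and stood upright again after the snap. The snap came at a tool height of about 0.087 m, slightly below the predicted 27 mm push.

The last pictures show the pin upright and the ring hanging round the arm. The short pin, the tins and the mortar show no visible movement, and the robot is clear of everything with wrist force near zero. One reading went unexplained: the upward wrist force while I pushed the counterweight was about 4 to 12 N, probably the fingertip brushing the top of the arm. No check failed.

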